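Turn the circuit board over and index it under the inspection camera

ROBOT

A 6-joint arm with a two-finger parallel gripper is mounted at the origin on the work surface. World frame = base frame: x ahead of the robot, y to its left, z up, the work surface at z = 0. Lengths are in mm, angles in degrees, forces in N, time in s.
With the tool pointing down it reaches from about 350 to 850 mm from the base axis. Payload 8.1 kg.
Tool frame: the origin (TCP) lies midway between the tips of the shut fingers; the grasp point (between the pads) lies 19 mm behind it (r.pinch_z is the distance from the TCP to the grasp point, in mm); z points along the fingers, y is the line along which they close (so a half turn about z gives the same grasp; the last joint's range is limited). The gripper opens to 85 mm and grips with 20 to 120 N. Pads are 22 mm wide; open, the fingers measure 114 mm over their backs; the gripper's body (76 mm by 85 mm) begins 54 mm behind the grasp point. The pads swing forward as they close: fully open they stand 13 mm farther back than shut.
Start: joints at [67.414, 7.471, 85.268, -0, 87.261, -4.893], TCP at [182.328, 571.631, 231.292] pointing down, gripper open.
Joint ranges: [-169.43, 169.43], [-51.17, 129.36], [1.28, 143.12], [-76.62, 256.62], [0, 156.53], [-152.29, 152.29]. Speed limits (degrees/s): [136.94, 136.94, 159.86, 180, 180, 180].

INTERFACE

Orientations are given as [roll, pitch, yaw] about the fixed x, y, z axes, in that order (R = Rz(yaw) Ry(pitch) Rx(roll)).
In Python, from bench import r gives the robot as it stands.
- The arm moves only by the shell command python3 -m jog 'ROWS' [OPENING] [FORCE]. ROWS is JSON, one flat list of numbers, 6 for each row, row after row: the shift along the tool's x, y, z in m, then the turn, a rotation vector about the tool's x, y, z in rad. A call has 1 to 8 rows; each row is the pose to reach, as a shift and turn from the pose commanded when the call began, along the tool's axes at that moment; what a row does not reach only later rows make up. A row lasts 1/8 s, in which the tool goes at most 62.5 mm and 10.7 degrees, less where a joint would pass 70% of its speed; a pose out of reach is approached as far as the arm can. A call with a gripper value outside its range is refused whole. OPENING is the opening, from -1 (shut) to 1 (fully open), set as the call begins (- or left out, the last holds). The fingers move at their own pace and stop on an object; FORCE is the grip in N (left out, the last holds). Time passes only in rows, so rows that repeat a pose let the fingers close. It gives the time, the measured TCP pose, the force, the opening and the grip force at its end, in the units of the state.
- r.sense(): the state, without advancing time (a new reading comes with each control period).
- r.snapshot(name): name is "scene" or "top" or "wrist"; returns a dict with "pixels" (400x640x3 uint8, red, green, blue), "range_z" (400x640 float32, mm along the optical axis (not along the pixel's ray), 0 where there is no reading), "K" (3x3 intrinsics, pixels), "rvec" (rotation vector, rad) and "tvec" (3), from world to camera coordinates, as OpenCV has them. Camera axes: x right, y down, z forward; pixel columns grow to the right and rows downward; lengths in mm; the calibration is good to about 2 mm. A picture is of the moment at which its call begins.
- r.hand_in(): hands the job in; it is judged then, once.
Trained networks look in a picture, given as the dict that the camera call returned (one of the last four; its "shot" number tells which), for a name from the list of things; names that differ only in an ending like _2 or _b are one class to them, and where a whole thing is asked for, a point or a joint stands for the part that bears it (a point fixed in the world has none). Each returns a list of dicts, best first, with "score" (0 to 1); they miss things now and then, are a little off and sometimes report something else, mostly with a low value. They report only what shows in the picture. A call takes as long as a camera call.
- r.look_for(picture, target): "bbox" ([left, top, right, bottom] in pixels, round what is visible of it).
- r.outline_of(picture, target): "region" (400x640 bool, what is visible of it) and "bbox" ([left, top, right, bottom] in pixels, round what is visible of it).
The state is a dict: "time": time; "joint_pos": joint angles; "qd": joint speeds; "joint_efforts": joint torques, N m; "tool_pos": TCP position; "tcp_rot": TCP orientation; "ft_force": force on the tool from outside, world axes, zero at the start; "wrist_torque": the same for the moment, N m; "finger_gap": finger opening in mm; "grip_force": force on a finger pad.
Only numpy, scipy, OpenCV 4.12 (cv2) and the standard library are available. Lean on these libraries where they do the work, as an engineer would, in place of code of your own. Each camera call takes 0.05 s, during which the arm holds its last target. There are 200 camera calls.

TASK

First turn the circuit board over in its swivel frame, by the red bar, so that the yellow solder side lies flat on top. Then slide the carriage by its orange handle towards the inspection camera until the spring index pin drops into its hidden notch, feeling for it without ramming the pin, and let go. Leave the things lying around on the bench where they are.

Things in the scene. Friction and masses are not known exactly. Their poses are not given: they have to be found in the camera images.
- carriage (a joint): travel of the aluminium carriage (deck 120 x 235 mm, top 48 mm above the table) along two steel rods, m: 0 at the start end, up to 0.22 towards the inspection camera (-y of flip_axis). About 4 N of friction in all; it stays where it is left. The notch lies between 0.13 and 0.18, hidden under the deck, elsewhere each time.
- flip_frame (a joint): angle of the swivel frame (80 x 110 x 8 mm) with the blue board, rad: 0 = flat, chip side up, red bar on the far side (+x of flip_axis); pi/2 = bar straight above the axis; pi = flat, yellow solder side up, bar on the robot's side. End stops at 0 and pi. Friction holds it at any angle (2 N at the bar moves it).
- pin_drop (a joint): how far the spring index pin has dropped, m: 0 while it rides on its strip, 0.006 when in the notch, where it locks the carriage both ways (1 mm play). Slid faster than about 0.06 m/s it may hit the notch hard or jump it. The pin needs no handling.
- index_pin: the index pin, 8 mm steel with a red cap 18 mm across, on the carriage deck beside the handle; origin at the pin's lower tip; the cap's top is 46 mm above the origin (76 mm above the table, 70 mm when dropped).
- flip_axis (a point): centre of the swivel frame, on its axis, 103 mm above the table; moves with the carriage. y runs along the axis and the rods (the carriage slides to -y), x to the far side across the rods, z up. Blue posts bearing the frame stand at y = -66 and +66 mm, 30 mm wide in x, tops 118 mm above the table.
- flip_bar (a point): middle of the red bar of the swivel frame: 10 mm round, parallel to the axis, 80 mm from it, 76 mm free between two side arms 8 mm thick; 35 mm clear between bar and frame edge. Turns with the frame.
- push_handle (a point): orange upright handle on the carriage, 22 x 22 mm, from 48 to 108 mm above the table; this point is on its vertical axis 98 mm above the table. It lies at x = -30, y = +115 mm of flip_axis; x and y axes as flip_axis.
- camera_stand: inspection camera on a stand: 16 mm pole at x = 122, y = -170 mm of this origin, 390 mm high; white camera 52 mm across over x = 0, y = -90 mm, lens 265 mm above the table, boom at 370 mm. Elsewhere along the rods each time; origin at table height under the rods' centre line, axes as flip_axis. With the pin in its notch the board is under this camera.
- screwdriver: screwdriver lying on the table; origin at the centre of its underside; a bystander, leave it
- jar: white jar with blue cap, 72 mm across, 130 mm high; origin at the centre of its underside; a bystander, leave it
- tape: yellow ring (reel), 90 mm across, 24 mm high; origin at the centre of its underside; a bystander, leave it
- spare_board: loose blue circuit board 70 x 100 mm lying on the table; origin at the centre of its underside; a bystander, leave it
- cup: white cup, 76 mm across, 85 mm high; origin at the centre of its underside; a bystander, leave it

How it is judged (in metres and radians):
On the way, in this order (a step that is already met when the one before it is completed fails the run):
1. the frame is turned over, flat to its stop, before the pin is in its notch (value of joint flip_frame above 3.02 rad and value of joint pin_drop below 0.003 m), for 0.1 s.
2. the index pin has dropped into the notch, the frame still turned over (value of joint pin_drop above 0.0045 m and value of joint flip_frame above 3.02 rad), for 0.2 s.
At the end, for the whole second after the job is handed in: the frame lies turned over within 0.12 rad of its stop (solder side up), the index pin has dropped at least 4.5 mm into the notch, and the carriage is at rest (all of step 2 and velocity of joint carriage between -0.005 and 0.005 m/s); the robot touches nothing.
It fails at once if the index pin is rammed (more than 60 N on it) (contact force between index_pin and anything else above 60 N).
It fails at once if a bystander on the bench is moved more than 30 mm (distance of any of screwdriver, jar, tape, spare_board, cup from where it was at the start of the episode above 0.03 m).
It also fails if it takes over 54 s, if anything falls off the work surface, if the arm or the gripper's body presses on something with over 40 N, if the wrist force passes 120 N, or if a joint passes its speed limit or range.

## Working session

There is one attempt and no reset: what is moved stays moved. The work goes in short steps, Python scripts to look and compute and a shell command to move; the robot and the scene stay as the last step left them, time stands still between calls to the robot, and variables do not carry over. Pictures are saved under pics/ and viewed, at most 10 in all, crops included, and the job is handed in when it is done.

```bash
ls; mkdir -p pics
cat > h.py <<'E'
import numpy as np, cv2
from bench import r
def snap(n):
    return r.snapshot(n)
def cloud(p):
    K=np.array(p["K"]);R,_=cv2.Rodrigues(np.array(p["rvec"],float));t=np.array(p["tvec"],float).ravel()
    v,u=np.mgrid[0:400,0:640];z=p["range_z"].astype(float)
    c=np.stack([(u-K[0,2])/K[0,0]*z,(v-K[1,2])/K[1,1]*z,z],-1)
    w=(c-t)@R
    w[z<=0]=np.nan
    return w
def save(p,f): cv2.imwrite("pics/"+f,p["pixels"][:,:,::-1])
def tool():
    s=r.sense();from scipy.spatial.transform import Rotation as Ro
    return np.array(s["tool_pos"]),Ro.from_euler("xyz",s["tcp_rot"],degrees=True).as_matrix(),s
E
python3 - <<'E'
from h import *
for n in ["scene","top"]:
    p=snap(n);save(p,n+"0.png");w=cloud(p)
    for t in ["push_handle","flip_bar","flip_frame","index_pin","camera_stand","jar","cup","tape","spare_board","screwdriver"]:
        for o in r.outline_of(p,t)[:1]:
            q=w[o["region"]];q=q[~np.isnan(q[:,0])]
            print(n,t,round(o["score"],2),np.round(o["bbox"]),len(q),np.median(q,0).round() if len(q) else "",np.percentile(q,[3,97],axis=0).round().tolist() if len(q) else "")
print(r.sense())
E
```

```text
pics
scene push_handle 0.75 [285. 203. 365. 273.] 2931 [556. 123.  51.] [[497.0, -5.0, 28.0], [617.0, 216.0, 114.0]]
scene flip_bar 0.55 [288. 210. 343. 236.] 703 [548.  82. 108.] [[500.0, 27.0, 102.0], [621.0, 129.0, 114.0]]
scene flip_frame 0.86 [286. 208. 342. 238.] 801 [550.  81. 108.] [[498.0, 26.0, 102.0], [621.0, 131.0, 114.0]]
scene camera_stand 0.71 [228. 107. 345. 272.] 1854 [ 578. -145.  302.] [[500.0, -186.0, 16.0], [628.0, -50.0, 379.0]]
scene jar 0.73 [431. 265. 473. 326.] 1703 [540. 494.  93.] [[494.0, 459.0, 12.0], [551.0, 521.0, 132.0]]
scene cup 0.55 [175. 172. 196. 200.] 537 [ 651. -454.   61.] [[613.0, -509.0, 7.0], [680.0, -439.0, 86.0]]
scene tape 0.82 [411. 316. 450. 354.] 774 [612. 488.  20.] [[564.0, 450.0, 3.0], [648.0, 530.0, 26.0]]
scene spare_board 0.66 [427. 258. 452. 280.] 301 [384. 390.   5.] [[347.0, 366.0, 0.0], [420.0, 412.0, 13.0]]
top push_handle 0.79 [246. 158. 329. 209.] 2893 [537. 102.  53.] [[480.0, 0.0, 44.0], [611.0, 212.0, 116.0]]
top flip_bar 0.64 [250. 155. 328. 214.] 3065 [537. 101.  52.] [[477.0, -3.0, 43.0], [615.0, 212.0, 116.0]]
top 
[... 734 characters left out ...]
0, -394.0, 30.0]]
{'time': 1.1, 'joint_pos': array([ 6.74157306e+01,  7.47095559e+00,  8.52665084e+01,  5.83152916e-04,
        8.72626151e+01, -4.89219078e+00]), 'qd': array([0.02595563, 0.02618219, 0.02900912, 0.10667185, 0.05635169,
       0.09734343]), 'joint_efforts': array([-5.16827379e-05, -5.69334483e+01, -5.00874424e+01, -3.34108472e-04,
        1.09208417e-03, -3.81995892e-05]), 'tool_pos': array([182.30982484, 571.63883529, 231.30681356]), 'tcp_rot': array([-1.79999971e+02, -5.87111516e-04,  1.62307893e+02]), 'ft_force': array([-0.41763868, -0.85683808,  0.66464918]), 'wrist_torque': array([-0.00406276,  0.0536884 , -0.04659572]), 'grip_force': 0.0, 'finger_gap': 85.3283293038707}
```

Run:
```python
import cv2,numpy as np
a=cv2.imread("pics/scene0.png")[190:290,220:380];b=cv2.imread("pics/top0.png")[120:230,230:410]
a=cv2.resize(a,(760,int(100*760/160)),interpolation=3)
b=cv2.resize(b,(760,int(110*760/180)),interpolation=3)
cv2.imwrite("pics/sc.png",a);cv2.imwrite("pics/tc.png",b)
```

```text
(no output)
```

View pics/sc.png

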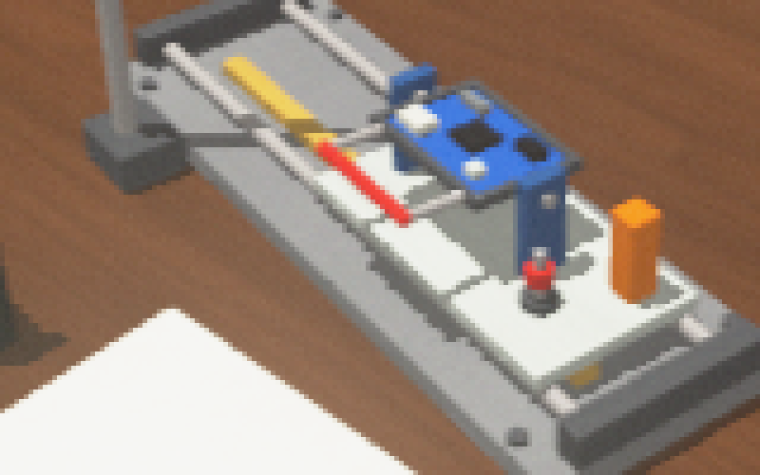

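View pics/tc.png

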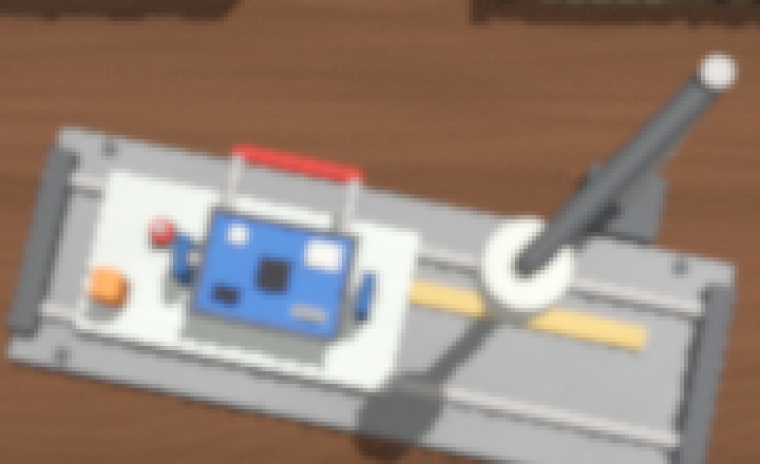

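```bash
cat >> h.py <<'E'
def rayz(p,uv,z):
    K=np.array(p["K"]);R,_=cv2.Rodrigues(np.array(p["rvec"],float));t=np.array(p["tvec"],float).ravel()
    uv=np.atleast_2d(uv);d=np.c_[(uv-K[[0,1],[2,2]])/K[[0,1],[0,1]],np.ones(len(uv))]@R
    C=-R.T@t
    return C+d*((z-C[2])/d[:,2])[:,None]
def masks(p):
    h=cv2.cvtColor(p["pixels"],cv2.COLOR_RGB2HSV).astype(int);H,S,V=h[...,0],h[...,1],h[...,2]
    return dict(red=((H<5)|(H>174))&(S>180)&(V>130),orange=(H>=8)&(H<=16)&(S>185)&(V>190),blue=(H>100)&(H<118)&(S>160)&(V>150))
E
python3 - <<'E'
from h import *
for n in ["top","scene"]:
    p=snap(n);w=cloud(p);m=masks(p)
    for c,z in [("red",108),("orange",108),("blue",107)]:
        k,l,st,ce=cv2.connectedComponentsWithStats(m[c].astype(np.uint8))
        for i in range(1,k):
            if st[i,4]<6 or not(150<st[i,0]<420): continue
            vu=np.argwhere(l==i)[:,::-1]
            g=rayz(p,vu,z);q=w[l==i];q=q[~np.isnan(q[:,0])]
            pc=np.linalg.svd(g-g.mean(0))[2][0] if len(g)>2 else 0
            rect=cv2.minAreaRect(g[:,:2].astype(np.float32))
            print(n,c,st[i].tolist(),"flat",g.mean(0).round(1),"dir",np.round(pc,3),"rect",np.round(rect[0],1),np.round(rect[1],1),round(rect[2],1),"cloud",np.median(q,0).round(1) if len(q) else "")
            if c=="orange" and n=="scene":
                t=q[q[:,2]>100]; print(t.mean(0),len(t))
print(r.sense()["time"])
E
```

```text
scene red [258, 92, 17, 6, 56] flat [-135.8 -938.2  108. ] dir [0.983 0.184 0.   ] rect [-134.7 -939.2] [85.5 66.6] 2.4 cloud [ 124.6 -616.2  232. ]
scene red [248, 100, 30, 12, 196] flat [  16.9 -807.1  108. ] dir [0.892 0.453 0.   ] rect [  11.1 -808.4] [168.6 124.6] 31.9 cloud [ 171.3 -615.1  190. ]
scene red [258, 119, 5, 4, 10] flat [ 144.8 -651.8  108. ] dir [0.847 0.532 0.   ] rect [ 146.6 -649.7] [37.8 18.3] 49.9 cloud [ 201.9 -578.3  144.1]
scene red [250, 164, 23, 12, 130] flat [ 454.6 -272.6  108. ] dir [ 0.998 -0.066  0.   ] rect [ 454.4 -272.1] [39.5 95.9] 79.9 cloud [ 352.6 -408.5   21. ]
scene red [287, 220, 19, 17, 51] flat [613.3  63.1 108. ] dir [-0.204 -0.979  0.   ] rect [613.5  63.3] [88.8  7.3] 77.7 cloud [617.8  68.  113. ]
scene red [331, 246, 5, 3, 9] flat [607.3 194.7 108. ] dir [-0.584  0.812  0.   ] rect [607.4 194.5] [ 8.  10.4] 41.8 cloud [578.6 169.7  75.4]
scene orange [349, 233, 10, 19, 64] flat [559.1 215.2 108. ] dir [0.859 0.512 0.   ] rect [560.1 213.5] [74.8 24.1] 23.1 cloud [540.5 199.1  89.4]
[536.2504507  202.34130574 106.30360655] 19
scene blue [308, 210, 12, 18, 85] flat [543.5  66.6 107. ] dir [ 0.732  0.682 -0.   ] rect [546.7  67. ] [83.9 29.9] 39.1 cloud [547.4  62.3 105.7]
scene blue [319, 213, 19, 17, 108] flat [534.6 106.7 107. ] dir [0.735 0.678 0.   ] rect [539.2  98.7] [64.  57.7] 78.9 cloud [534.  107.3 104.7]
1.2
```

Run:
```python
from h import *
p=snap("top");h=cv2.cvtColor(p["pixels"],cv2.COLOR_RGB2HSV).astype(int);H,S,V=h[...,0],h[...,1],h[...,2]
print(h[159,300],h[188,255],h[185,295],h[174,268])
w=cloud(p);box=np.zeros(H.shape,bool);box[145:215,240:340]=1
M=dict(red=((H<5)|(H>172))&(S>150)&(V>90)&box,orange=(H>=7)&(H<=17)&(S>170)&(V>120)&box,blue=(H>100)&(H<122)&(S>150)&(V>90)&box)
for c,z in [("red",107),("orange",105),("blue",106)]:
    k,l,st,ce=cv2.connectedComponentsWithStats(M[c].astype(np.uint8))
    for i in range(1,k):
        if st[i,4]<5: continue
        z2=76 if c=="red" and st[i,4]<40 else z
        g=rayz(p,np.argwhere(l==i)[:,::-1],z2);q=w[l==i];q=q[~np.isnan(q[:,0])]
        rect=cv2.minAreaRect(g[:,:2].astype(np.float32))
        print(c,st[i].tolist(),"flat",g.mean(0).round(1),np.round(np.linalg.svd(g-g.mean(0))[2][0],3),"rect",np.round(rect[0],1),np.round(rect[1],1),round(rect[2],1),"cloud",np.median(q,0).round(1))
```

```text
[  1 167 221] [ 15 148 255] [135   7  78] [  2  60 217]
red [286, 154, 29, 8, 80] flat [618.3  68.4 107. ] [-0.199 -0.98  -0.   ] rect [618.   68.3] [85.2  9.1] 78.5 cloud [617.4  68.2 112.6]
```

The scene crop shows the board chip-side up with the red bar on the far side, the red-capped pin at about (538,275) and the orange handle at (635,250). The top crop shows the bar at about (297,163), the handle at (107,285) and the camera at (528,268). The rods run at a yaw of about -11.5°. The bar centre is near (618,68), so the axis is near (540,84) and the handle near (533,203).

```bash
python3 -m jog '[-0.568,-0.347,0,0,0,1.463,-0.568,-0.347,0,0,0,1.463,-0.568,-0.347,0,0,0,1.463,-0.568,-0.347,0,0,0,1.463,-0.568,-0.347,0,0,0,1.463,-0.568,-0.347,0,0,0,1.463,-0.568,-0.347,0,0,0,1.463,-0.568,-0.347,0,0,0,1.463]' -0.3 20
python3 - <<'E'
from h import *
p,R,s=tool();print(p,s["tcp_rot"],s["joint_pos"].round(1),s["time"]);print(R.T@(np.array([618.3,68.4,150])-p))
E
```

```text
time: 2.25
tool_pos: [510.8, 191.9, 231.7]
tcp_rot: [180.0, -0.0, 78.2]
ft_force: [0.8, 1.2, 0.6]
finger_gap: 30.0
grip_force: 0.0
[510.78163514 191.92361029 231.6567081 ] [ 1.79958975e+02 -3.07471972e-02  7.81649869e+01] [15.2 -1.  94.   0.  86.9 27. ] 2.25
[-98.89018871 130.50827764  81.69711809]
```

```bash
python3 -m jog '[-0.099,0.1305,0.02,0,0,-0.006,-0.099,0.1305,0.02,0,0,-0.006,-0.099,0.1305,0.02,0,0,-0.006,-0.099,0.1305,0.06,0,0,-0.006,-0.099,0.1305,0.06,0,0,-0.006]'
python3 - <<'E'
from h import *
p,R,s=tool();print(p,s["tcp_rot"],s["time"])
q=snap("wrist");save(q,"w1.png");w=cloud(q)
h=cv2.cvtColor(q["pixels"],cv2.COLOR_RGB2HSV).astype(int);H,S,V=h[...,0],h[...,1],h[...,2]
m=((H<5)|(H>172))&(S>150)&(V>90)
k,l,st,ce=cv2.connectedComponentsWithStats(m.astype(np.uint8))
for i in range(1,k):
    if st[i,4]<150: continue
    g=rayz(q,np.argwhere(l==i)[:,::-1],106);c=w[l==i];c=c[~np.isnan(c[:,0])]
    print(st[i],g.mean(0).round(1),np.linalg.svd(g-g.mean(0),full_matrices=False)[2][0].round(3),np.median(c,0).round(1))
E
```

```text
time: 2.88
tool_pos: [615.2, 70.0, 167.2]
tcp_rot: [-179.6, 0.1, 78.8]
ft_force: [-0.0, 0.3, -0.3]
finger_gap: 29.7
grip_force: 0.0
[615.16001861  69.97619035 167.160172  ] [-1.79568526e+02  9.22752393e-02  7.87722084e+01] 2.875
[234  81  25  26 343] [583.  162.1 106. ] [0.351 0.936 0.   ] [576.8 165.   75.6]
[ 319  158   14  126 1236] [613.9  62.  106. ] [-0.199 -0.98  -0.   ] [613.7  61.4 112.5]
```

View pics/w1.png

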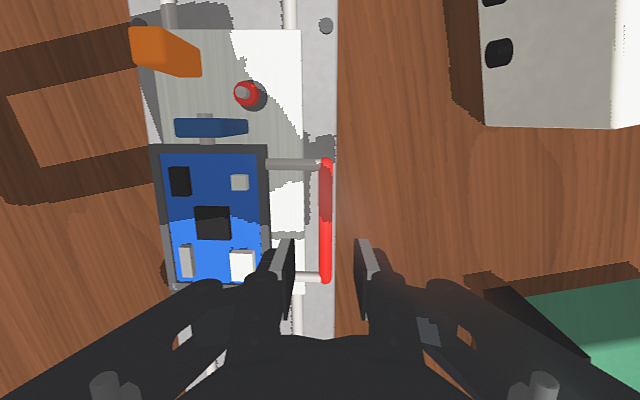

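The bar runs at about (325,158–284) in the wrist picture, between the fingers. The cap is at (246,93) and the handle at (165,50). The wrist estimate differs from the top one by a few mm, so I'll settle and measure again.

Run:
```python
from h import *
for n in range(2):
    p,R,s=tool();print(p,s["tcp_rot"],s["time"])
    q=snap("wrist");w=cloud(q)
    h=cv2.cvtColor(q["pixels"],cv2.COLOR_RGB2HSV).astype(int);H,S,V=h[...,0],h[...,1],h[...,2]
    m=((H<5)|(H>172))&(S>150)&(V>90)
    k,l,st,ce=cv2.connectedComponentsWithStats(m.astype(np.uint8))
    for i in range(1,k):
        if st[i,4]<300: continue
        z=107 if st[i,3]>60 else 76
        g=rayz(q,np.argwhere(l==i)[:,::-1],z);c=w[l==i];c=c[~np.isnan(c[:,0])]
        print(st[i],g.mean(0).round(1),cv2.minAreaRect(g[:,:2].astype(np.float32)),np.median(c,0).round(1),(R.T@(g.mean(0)-p)).round(1))
    m=(H>=7)&(H<=17)&(S>200)&(V>120);m[130:]=0;m[:,:100]=0;m[:,230:]=0
    c=w[m];c=c[c[:,2]>103];print("handle top",len(c),c.mean(0))
```

```text
[616.26281658  70.50586534 169.70193408] [-1.79763730e+02  4.81454542e-02  7.88163003e+01] 2.925
[233  82  25  26 337] [576.2 166.   76. ] ((574.9894409179688, 166.57272338867188), (16.84366226196289, 18.21549415588379), 61.14796829223633) [577.  164.9  75.7] [ 86.  -57.4  93.9]
[317 198  13  85 923] [611.8  51.8 107. ] ((611.5747680664062, 53.0048713684082), (66.1297378540039, 9.065338134765625), 79.05802917480469) [612.3  54.3 112.7] [-19.2  -0.5  62.7]
handle top 1054 [530.40587858 201.04131402 107.95664757]
[617.30676173  70.8734367  171.64221892] [-1.79944342e+02  6.10476026e-03  7.88490228e+01] 2.975
[232  84  25  25 332] [576.2 166.   76. ] ((574.8092651367188, 166.5265350341797), (17.09231948852539, 18.001243591308594), 75.44518280029297) [576.8 165.1  75.5] [ 85.4 -58.7  95.7]
[ 316  159   13  124 1382] [614.7  66.2 107. ] ((614.9503173828125, 66.27151489257812), (94.43685913085938, 9.044559478759766), 78.44059753417969) [614.8  66.9 112.6] [-5.1 -1.6 64.6]
handle top 1004 [530.58874779 201.0499831  107.93442711]
```

```bash
python3 -m jog '[-0.005,-0.0015,0.03,0,0,0,-0.005,-0.0015,0.06,0,0,0,-0.005,-0.0015,0.0875,0,0,0,-0.005,-0.0015,0.0875,0,0,0,-0.005,-0.0015,0.0875,0,0,0]'
python3 -m jog '[0,0,0,0,0,0,0,0,0,0,0,0,0,0,0,0,0,0,0,0,0,0,0,0]' -1 25
```

```text
time: 3.65
tool_pos: [616.6, 66.4, 86.4]
tcp_rot: [179.8, -0.0, 78.9]
ft_force: [0.3, -0.3, -0.1]
finger_gap: 29.8
grip_force: 0.0
time: 4.15
tool_pos: [614.9, 66.5, 84.7]
tcp_rot: [-180.0, -0.0, 78.8]
ft_force: [-4.7, 1.9, 2.5]
finger_gap: 8.7
grip_force: 26.5
```

```bash
python3 -m jog '[0,-0.001,-0.0125,0,0,0,0,-0.0039,-0.0247,0,0,0,0,-0.0087,-0.0363,0,0,0,0,-0.0153,-0.047,0,0,0]'
```

```text
time: 4.65
tool_pos: [599.8, 69.4, 131.6]
tcp_rot: [-180.0, -0.0, 78.8]
ft_force: [-0.5, 4.4, -5.9]
finger_gap: 9.2
grip_force: 24.5
```

```bash
python3 -m jog '[0,-0.0081,-0.0096,0,0,0,0,-0.0177,-0.0177,0,0,0,0,-0.0284,-0.0243,0,0,0,0,-0.04,-0.0291,0,0,0,0,-0.0522,-0.032,0,0,0,0,-0.0647,-0.033,0,0,0,0,-0.0772,-0.032,0,0,0,0,-0.0894,-0.0291,0,0,0]'
```

```text
time: 5.65
tool_pos: [514.7, 86.1, 163.3]
tcp_rot: [179.6, -0.1, 78.8]
ft_force: [4.9, 2.5, 1.2]
finger_gap: 9.0
grip_force: 25.5
```

```bash
python3 -m jog '[0,-0.0116,0.0048,0,0,0,0,-0.0223,0.0114,0,0,0,0,-0.0319,0.0195,0,0,0,0,-0.04,0.0291,0,0,0,0,-0.0466,0.0398,0,0,0,0,-0.0514,0.0514,0,0,0,0,-0.0543,0.0636,0,0,0,0,-0.0553,0.0755,0,0,0]'
python3 -m jog '[0,0,0.001,0,0,0,0,0,0.002,0,0,0,0,0,0.002,0,0,0]'
```

```text
time: 6.65
tool_pos: [457.9, 97.2, 83.4]
tcp_rot: [-180.0, -0.0, 78.8]
ft_force: [3.4, 5.2, 3.2]
finger_gap: 9.1
grip_force: 28.7
time: 7.02
tool_pos: [457.8, 96.8, 81.6]
tcp_rot: [-179.9, 0.0, 78.8]
ft_force: [2.8, 3.5, -1.9]
finger_gap: 9.0
grip_force: 28.2
```

```bash
python3 -m jog '[0,0,0.002,0,0,0,0,0,0.004,0,0,0,0,0,0.004,0,0,0]'
python3 -m jog '[0,0,0,0,0,0,0,0,0,0,0,0,0,0,-0.05,0,0,0,0,0,-0.09,0,0,0,0,0,-0.09,0,0,0,0,0,-0.09,0,0,0]' -0.3
python3 - <<'E'
from h import *
p=snap("wrist");save(p,"w2.png");p=snap("scene");save(p,"s2.png");w=cloud(p)
for o in r.outline_of(p,"flip_frame")[:1]:
    q=w[o["region"]];q=q[~np.isnan(q[:,0])];print(o["bbox"],np.percentile(q,[3,50,97],axis=0).round())
a=cv2.imread("pics/s2.png")[190:290,220:380];b=cv2.imread("pics/w2.png")
cv2.imwrite("pics/c2.png",np.vstack([cv2.resize(a,(480,300)),cv2.resize(b,(480,300))]))
E
```

```text
time: 7.4
tool_pos: [457.9, 96.9, 80.2]
tcp_rot: [-179.9, 0.0, 78.8]
ft_force: [-12.5, 1.5, 24.6]
finger_gap: 8.9
grip_force: 30.6
time: 8.15
tool_pos: [457.8, 96.7, 167.4]
tcp_rot: [-179.9, 0.0, 78.8]
ft_force: [-0.3, -0.2, -0.2]
finger_gap: 30.0
grip_force: 0.0
[297.1, 205.1, 350.9, 236.8] [[460.  29. 101.]
 [536.  82. 106.]
 [582. 129. 109.]]
```

View pics/c2.png

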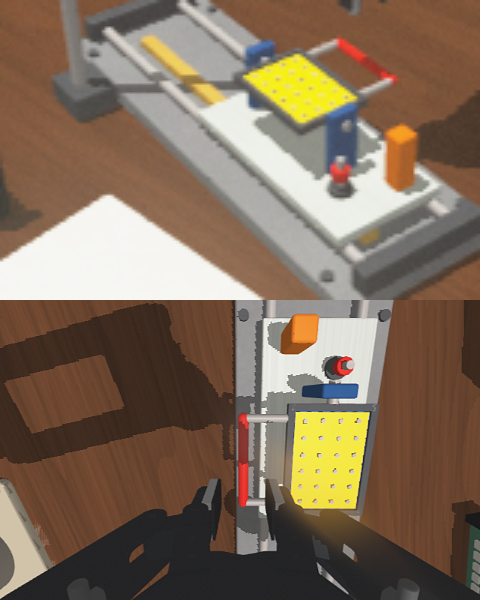

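The scene crop shows the yellow solder side flat on top and the bar on the robot's side, at about (365,60). In the wrist crop the handle stands free at (300,333) and the pin at (343,366).

```bash
python3 -m jog '[0.058,0.0253,0,0,0,0,0.116,0.0506,0,0,0,0,0.116,0.0506,0,0,0,0,0.116,0.0506,0.04,0,0,0,0.116,0.0506,0.0834,0,0,0,0.116,0.0506,0.0834,0,0,0,0.116,0.0506,0.0834,0,0,0]' 0.06
python3 -m jog '[0,0,0,0,0,0,0,0,0,0,0,0,0,0,0,0,0,0,0,0,0,0,0,0]' -1 20
```

```text
time: 9.18
tool_pos: [530.8, 200.7, 86.2]
tcp_rot: [180.0, -0.0, 78.8]
ft_force: [0.4, 0.0, -0.4]
finger_gap: 45.1
grip_force: 0.0
time: 9.68
tool_pos: [529.9, 201.8, 87.5]
tcp_rot: [-180.0, -0.1, 78.8]
ft_force: [-12.3, 1.7, 11.7]
finger_gap: 21.6
grip_force: 24.0
```

```bash
python3 -m jog '[-0.004,-0.001,-0.002,0,0,0,-0.009,-0.001,-0.002,0,0,0,-0.014,-0.001,-0.002,0,0,0,-0.019,-0.001,-0.002,0,0,0,-0.024,-0.001,-0.002,0,0,0,-0.029,-0.001,-0.002,0,0,0,-0.034,-0.001,-0.002,0,0,0,-0.039,-0.001,-0.002,0,0,0]'
```

```text
time: 10.68
tool_pos: [522.2, 163.9, 87.6]
tcp_rot: [179.9, -0.1, 78.8]
ft_force: [2.1, 7.2, -8.4]
finger_gap: 21.2
grip_force: 22.2
```

```bash
python3 -m jog '[-0.005,0,0,0,0,0,-0.01,0,0,0,0,0,-0.015,0,0,0,0,0,-0.02,0,0,0,0,0,-0.025,0,0,0,0,0,-0.03,0,0,0,0,0,-0.035,0,0,0,0,0,-0.04,0,0,0,0,0]'
```

```text
time: 11.68
tool_pos: [514.4, 124.7, 87.7]
tcp_rot: [180.0, -0.1, 78.8]
ft_force: [0.5, 6.1, -7.7]
finger_gap: 21.5
grip_force: 22.3
```

```bash
python3 -m jog '[-0.005,0,0,0,0,0,-0.01,0,0,0,0,0,-0.015,0,0,0,0,0,-0.02,0,0,0,0,0,-0.025,0,0,0,0,0,-0.03,0,0,0,0,0,-0.035,0,0,0,0,0,-0.04,0,0,0,0,0]'
```

```text
time: 12.68
tool_pos: [506.5, 85.5, 87.6]
tcp_rot: [180.0, -0.1, 78.8]
ft_force: [1.9, 5.1, -6.5]
finger_gap: 21.6
grip_force: 22.4
```

```bash
python3 -m jog '[-0.002,0,0,0,0,0,-0.004,0,0,0,0,0,-0.006,0,0,0,0,0,-0.008,0,0,0,0,0,-0.01,0,0,0,0,0,-0.012,0,0,0,0,0]'
```

```text
time: 13.42
tool_pos: [504.1, 73.5, 87.6]
tcp_rot: [180.0, -0.1, 78.8]
ft_force: [0.0, 6.2, -4.8]
finger_gap: 21.5
grip_force: 22.7
```

```bash
python3 -m jog '[-0.002,0,0,0,0,0,-0.004,0,0,0,0,0,-0.006,0,0,0,0,0,-0.008,0,0,0,0,0,-0.01,0,0,0,0,0]'
```

```text
time: 14.05
tool_pos: [502.2, 63.7, 87.6]
tcp_rot: [180.0, -0.1, 78.8]
ft_force: [-0.6, 6.0, -4.8]
finger_gap: 21.5
grip_force: 22.7
```

```bash
python3 -m jog '[-0.002,0,0,0,0,0,-0.004,0,0,0,0,0,-0.006,0,0,0,0,0,-0.008,0,0,0,0,0,-0.01,0,0,0,0,0]'
```

```text
time: 14.68
tool_pos: [500.2, 53.9, 87.6]
tcp_rot: [180.0, -0.1, 78.8]
ft_force: [-0.7, 5.4, -4.8]
finger_gap: 21.7
grip_force: 22.7
```

```bash
python3 -m jog '[-0.002,0,0,0,0,0,-0.004,0,0,0,0,0,-0.006,0,0,0,0,0,-0.008,0,0,0,0,0,-0.01,0,0,0,0,0]'
```

```text
time: 15.3
tool_pos: [498.4, 44.9, 87.6]
tcp_rot: [180.0, -0.2, 78.8]
ft_force: [-2.0, 16.4, -1.7]
finger_gap: 21.7
grip_force: 23.1
```

```bash
python3 -m jog '[-0.001,0,0,0,0,0,-0.001,0,0,0,0,0]'
python3 - <<'E'
from h import *
q=snap("wrist");save(q,"w3.png");w=cloud(q)
h=cv2.cvtColor(q["pixels"],cv2.COLOR_RGB2HSV).astype(int);H,S,V=h[...,0],h[...,1],h[...,2]
m=((H<5)|(H>172))&(S>150)&(V>90)
k,l,st,ce=cv2.connectedComponentsWithStats(m.astype(np.uint8))
for i in range(1,k):
    if st[i,4]>80:
        c=w[l==i];print(st[i],np.nanpercentile(c,[5,50,95],axis=0).round(1).tolist())
E
```

```text
time: 15.55
tool_pos: [498.4, 44.8, 87.6]
tcp_rot: [180.0, -0.3, 78.9]
ft_force: [-1.2, 16.8, -1.0]
finger_gap: 21.7
grip_force: 23.1
```

View pics/w3.png

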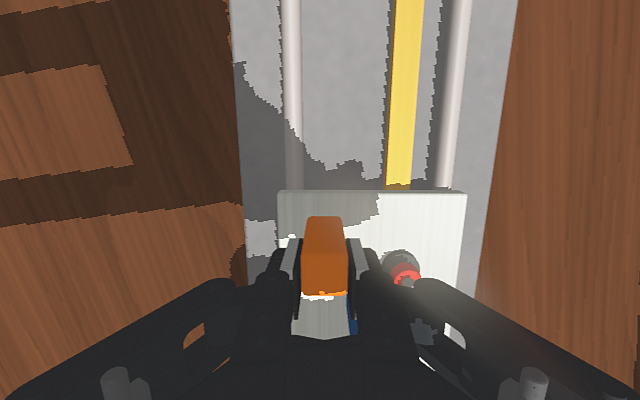

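The wrist picture shows the fingers on the handle at (325,255) and the red cap at (405,275). The tool stands still at about 160 mm of travel with a steady 17 N, so the pin appears to be locked. I'll release and verify.

```bash
python3 -m jog '[0.001,0,0,0,0,0,0.001,0,0,0,0,0,0.001,0,0,0,0,0,0.001,0,-0.04,0,0,0,0.001,0,-0.08,0,0,0,0.04,0,-0.1,0,0,0,0.08,0,-0.1,0,0,0,0.08,0,-0.1,0,0,0]' 0.06
python3 - <<'E'
from h import *
q=snap("wrist");q=snap("wrist");save(q,"w4.png");w=cloud(q)
for n,p in (("w",q),("s",snap("scene"))):
    w=cloud(p);save(p,n+"4.png")
    h=cv2.cvtColor(p["pixels"],cv2.COLOR_RGB2HSV).astype(int);H,S,V=h[...,0],h[...,1],h[...,2]
    m=(((H<5)|(H>172))&(S>150)&(V>90)).astype(np.uint8)
    k,l,st,ce=cv2.connectedComponentsWithStats(m)
    for i in range(1,k):
        c=w[l==i];med=np.nanmedian(c,0)
        if st[i,4]>5 and 400<med[0]<640 and -150<med[1]<200: print(n,st[i],np.nanpercentile(c,[5,50,95],axis=0).round(1).tolist())
a=cv2.imread("pics/s4.png")[180:280,200:360];b=cv2.imread("pics/w4.png")
cv2.imwrite("pics/c4.png",np.vstack([cv2.resize(a,(480,300)),cv2.resize(b,(480,300))]))
E
```

```text
time: 16.6
tool_pos: [514.1, 122.5, 187.6]
tcp_rot: [179.9, -0.0, 79.0]
ft_force: [-1.3, -0.4, -0.0]
finger_gap: 45.2
grip_force: 0.0
w [365 289  10  19 113] [[533.9, 7.2, 62.2], [537.3, 16.4, 69.8], [541.0, 107.2, 205.5]]
s [303 182  16  12  53] [[295.5, -166.6, 2.7], [429.0, -63.9, 107.6], [436.8, -24.0, 110.6]]
s [298 220   6   5  21] [[540.3, 5.8, 61.6], [547.5, 13.1, 68.8], [551.0, 17.8, 71.8]]
```

View pics/c4.png

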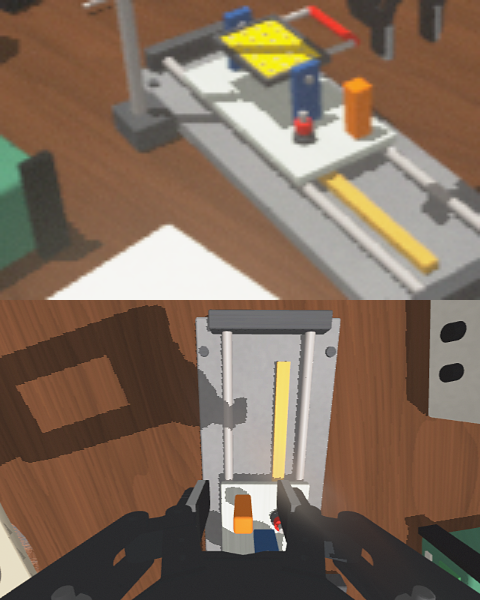

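The cap's top now reads about 70 mm, against 75.6 mm before, so the pin has dropped. The crop shows the board solder side up under the camera at (265,50), and the gripper is clear.

```bash
python3 -c "
from bench import r
print(r.hand_in())"
```

```text
the job is handed in; nothing more can be done
None
```

The board is flipped solder side up, the carriage is locked by the index pin at about 160 mm of travel (cap top down from about 76 to 70 mm), the gripper is clear, and the job was handed in at about 17 s; no verdict came back.

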